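# Set the locating corner of the stud fixture square

## Robot

A 6-joint arm with a two-finger parallel gripper is mounted at the origin on a cart in front of the work surface, level with it; the furniture and walls round the work are solid. World frame = base frame: x ahead of the robot, y to its left, z up, the work surface at z = 0. Lengths are in m, angles in rad, forces in N, time in s.
With the tool pointing down it reaches from about 0.3 to 0.95 m from the base axis. Payload 3.1 kg.
Tool frame: the origin (TCP) lies midway between the tips of the shut fingers; the grasp point (between the pads) lies 19 mm behind it (robot.grasp_offset is the distance from the TCP to the grasp point, in m); z points along the fingers, y is the line along which they close (so a half turn about z gives the same grasp; the last joint's range is limited). The gripper opens to 85 mm and grips with 20 to 120 N. Pads are 22 mm wide; open, the fingers measure 114 mm over their backs; the gripper's body (76 mm by 85 mm) begins 54 mm behind the grasp point. The pads swing forward as they close: fully open they stand 13 mm farther back than shut.
Start: joints at [1.214, 0.308, 1.634, -0, 1.2, -0.07], TCP at [0.177, 0.599, 0.231] pointing down, gripper open.
Joint ranges: [-3.06, 3.06], [-0.79, 1.96], [0.05, 2.63], [-1.19, 4.34], [0.05, 2.64], [-2.94, 2.94]. Speed limits (rad/s): [2.79, 2.79, 3.14, 3.14, 3.14, 3.14].

## Interface

Orientations are given as a 3x3 rotation matrix whose columns are the frame's x, y, z axes.
In Python, from plant import robot, vision gives the robot as it stands.
- The arm moves only by the tool servo_tool, never from a script. Its argument "steps" is a list of rows, each a list of 7 numbers: the opening, from 0 (shut) to 1 (fully open), then the shift along the tool's x, y, z in mm, then the turn, a rotation vector about the tool's x, y, z in rad. In form: [[claw, x, y, z, rx, ry, rz], ...]. A call has 1 to 20 rows; each row shifts and turns the commanded pose from where the row before left it, along the tool's axes as they then stand; what a row does not reach is not made up. A row lasts 1/12 s, in which the tool goes at most 41.7 mm and 7.16 degrees, less where a joint would pass 70% of its speed; a pose out of reach is approached as far as the arm can. A call with a gripper value outside its range is refused whole. The fingers move at their own pace and stop on an object; "grip_force" is the grip in N (left out, the last holds). Time passes only in rows, so rows that do not move let the fingers close. It gives the time, the measured TCP pose, the force, the opening and the grip force at its end, in the units of the state.
- robot.state(): the state, without advancing time (a new reading comes with each control period).
- vision.capture(name): name is "scene" or "top" or "wrist"; returns a dict with "image" (420x560x3 uint8, red, green, blue), "vfov" (degrees; the focal length in pixels is half the picture's height over the tangent of half this angle, whatever the lens; pixels are square), "cx", "cy" (the principal point, pixels), "dist_coeffs" ([k1, k2, p1, p2, k3] as OpenCV has them; the pictures are not rectified), "R" (3x3) and "t" (3): a world point X has camera coordinates R X + t; the wrist camera has in their place "tool_from_camera" (4x4, takes a point from camera to tool coordinates, whose origin is the TCP and whose axes are the flange's). Camera axes: x right, y down, z forward; pixel columns grow to the right and rows downward; lengths in m; the calibration is good to about 2 mm. A picture is of the moment at which its call begins: read the wrist's pose just before it. There is no depth.
- robot.close_job(): hands the job in; it is judged then, once.
The state is a dict: "clock": time; "q": joint angles; "dq": joint speeds; "joint_torque": joint torques, N m; "position": TCP position; "ee_rot": TCP orientation; "ft_force": force on the tool from outside, world axes, zero at the start; "ft_torque": the same for the moment, N m; "opening": opening from 0.0 (shut) to 1.0 (fully open); "gripper_force": force on a finger pad.
Only numpy, scipy, OpenCV 4.12 (cv2) and the standard library are available. Lean on these libraries where they do the work, as an engineer would, in place of code of your own. Each camera call takes 0.05 s, during which the arm holds its last target. There are 200 camera calls.

## Task

Set up the locating corner on the steel fixture plate: first slide the blue carriage along the fence, towards its end stop, until the spring catch clicks and holds it, and let go of the knob. Then take the assembly square by its red grip and press it into the corner until one outer edge lies flush on the fence and the other has swung the loose stop arm round and lies flush on it. Finish while still holding the square firmly pressed against both faces, so that a workmate can tighten the arm's pivot screw, and leave the things lying around alone.

Things in the scene. Friction and masses are not known exactly. Their poses are not given: they have to be found in the camera images.
- fixture: Steel base plate fixed on the bench, 10 mm thick, local x -70 to +115, y -110 to +122 mm; carries fence, carriage and catch. Origin on the bench, z up. 'Fixture x, y, z' below are in this frame, in mm; its +x side, with the fence, is on the robot's right, its +y end away from the robot.
- fence: Aluminium bar fixed on the plate, fence and rail in one; its frame is the fixture's. Runs along y, -106 to 118; the fence face, towards -x, is the plane x = 50; z 10 to 40. Dark end stop on top of it at y 83 to 99, up to z = 56.
- carriage (a joint): Slide of the blue carriage on the fence, m, growing towards fixture +y, 0 to 0.090 = home at the end stop. Starts at 0.004 to 0.045. Drag 1 N; from 0.073 a ridge on it has to be pushed past a sprung roller (about 11 N), from 0.083 the roller draws it home and holds it.
- knob_top (a point): Top centre of the black upright knob on the carriage, 24 mm in diameter over its upper 25 mm, 37 mm tall, at fixture x = 65, z = 89. Grip it from above. The carriage reaches from fixture x = 20 to 92, 18 mm either side of the knob in y, top at z = 52.
- catch (a point): Axis of the catch roller behind the fence, fixture x = 93, y = 56.5, z = 28; its housing ends at x = 114 and z = 39.
- stop_arm: Aluminium bar under the carriage, 22 mm wide, 26 high, 96 long from the pivot along its own -x. Origin on the pivot: fixture x = 35, z = 25, same y as the knob. Turns about z with 0.09 N m friction, stays where left; starts with its free end leaning 0.10 to 0.28 rad towards fixture -y, into the corner. Its corner face is its plane y = -11; square when parallel to the fixture's axes.
- square: Loose aluminium square, about 0.35 kg, lying flat; two legs 102 mm long outside, 22 wide, 18 thick. Origin on the underside below the middle of the grip. Outer edges: plane x = +38 (y -64 to 32) and plane y = +38 (x -64 to 32). In place: axes parallel to the fixture's, x edge on the fence, y edge on the arm (origin at fixture x = 12, y = 16), underside on the plate or a few mm above.
- grip_top (a point): Top centre of the square's red upright grip, 54 mm above the underside, straight above the square's origin. The grip is 14 mm thick along the square's (1, 1) diagonal and 52 mm long along its (1, -1) diagonal, and rises from 18 to 54 mm.
- cutter: Yellow snap-off cutter, 157 mm long in y, 20 mm wide, 15 mm high, to be left alone. Origin under the middle.
- lock_bottle: Small red bottle of thread lock with a white nozzle, 32 mm in diameter, 88 mm high, standing, to be left alone. Origin under its centre.
- pliers: Red-handled pliers, 170 mm long in y, 55 mm wide, 13 mm high, to be left alone. Origin under the middle.
- loose_stud: Round road stud, 108 mm in diameter, 49 mm high, to be left alone. Origin under its centre.

How it is judged:
On the way, in this order (a step that is already met when the one before it is completed fails the run):
1. the carriage is home in its catch and let go, with the square still out of the corner (value of joint carriage above 0.087 m and velocity of joint carriage below 0.01 m/s and contact force between the fingers and anything else below 0.3 N and contact force between square and stop_arm below 0.2 N), for 0.2 s.
2. the square is held in the corner, flush on the fence and on the stop arm (value of joint carriage above 0.087 m and contact force between square and fence above 1.5 N and contact force between square and stop_arm above 1.5 N and angle between the x axis of square and the x axis of fixture, either way round below 0.025 rad and angle between the x axis of stop_arm and the x axis of fixture, either way round below 0.03 rad and angle between square's own z axis and vertical below 0.06 rad and x of square in the frame of fixture between 0.008 and 0.016 m and y of square in the frame of fixture between 0.011 and 0.022 m and z of square in the frame of fixture between 0.006 and 0.022 m and contact force between the fingers and square above 3 N and linear speed of square below 0.02 m/s), for 0.3 s.
At the end, for the whole second after the job is handed in: Carriage in its catch (over 87 of 90 mm); square gripped, still, level, in the corner (origin within about 5 mm of its place), pressing with over 1.5 N on both fence and stop arm; square within 0.025 rad and arm within 0.03 rad of the fixture's axes (all of step 2); the arm keeps its last pose, push and grip.
It fails at once if the cutter is moved by more than 20 mm (distance of cutter from where it was at the start of the episode above 0.02 m).
It fails at once if the red bottle is moved by more than 20 mm (distance of lock_bottle from where it was at the start of the episode above 0.02 m).
It fails at once if the pair of pliers is moved by more than 20 mm (distance of pliers from where it was at the start of the episode above 0.02 m).
It fails at once if the loose stud is moved by more than 20 mm (distance of loose_stud from where it was at the start of the episode above 0.02 m).
It also fails if it takes over 66 s, if anything falls off the work surface, if the arm or the gripper's body presses on something with over 40 N, if the wrist force passes 120 N, or if a joint passes its speed limit or range.

## Working session

There is one attempt and no reset: what is moved stays moved. The work goes in short steps, Python scripts to look and compute and a tool call to move; the robot and the scene stay as the last step left them, time stands still between calls to the robot, and variables do not carry over. Pictures are saved under pics/ and viewed, at most 11 in all, crops included, and the job is handed in when it is done.

Besides the shell and the picture viewer there is one more tool, called after "Emit:" as a command line: name --pt "numbers of a row" for each row, then --argument value for the rest. servo_tool: Moves the arm, as the interface text tells. Its arguments: {"type":"object","properties":{"steps":{"type":"array"},"grip_force":{"type":"number"}},"required":["steps"]}

```bash
mkdir -p pics
cat > h.py <<'E'
import numpy as np, cv2
from plant import robot, vision
def cam(name):
    s=robot.state(); c=vision.capture(name); im=c["image"]; h=im.shape[0]
    f=h/2/np.tan(np.radians(c["vfov"])/2)
    K=np.array([[f,0,c["cx"]],[0,f,c["cy"]],[0,0,1.]]); d=np.array(c["dist_coeffs"],float)
    if "R" in c: R=np.array(c["R"]); t=np.array(c["t"])
    else:
        T=np.array(c["tool_from_camera"]); E=np.array(s["ee_rot"]); p=np.array(s["position"])
        Rw=E@T[:3,:3]; o=E@T[:3,3]+p; R=Rw.T; t=-R@o
    return dict(im=im,K=K,d=d,R=R,t=t)
def ray(c,uv):
    n=cv2.undistortPoints(np.array(uv,float).reshape(-1,1,2),c["K"],c["d"]).reshape(-1,2)
    return -c["R"].T@c["t"], np.c_[n,np.ones(len(n))]@c["R"]
def onz(c,uv,z):
    o,d=ray(c,uv); return o+d*((z-o[2])/d[:,2])[:,None]
def px(c,X):
    return cv2.projectPoints(np.array(X,float).reshape(-1,3),cv2.Rodrigues(c["R"])[0],c["t"],c["K"],c["d"])[0].reshape(-1,2)
def blobs(im,lo,hi,amin=60):
    hsv=cv2.cvtColor(im,cv2.COLOR_RGB2HSV); m=cv2.inRange(hsv,lo,hi)
    cs,_=cv2.findContours(m,cv2.RETR_EXTERNAL,cv2.CHAIN_APPROX_NONE)
    return sorted([k for k in cs if cv2.contourArea(k)>amin],key=cv2.contourArea,reverse=True)
def save(im,n): cv2.imwrite("pics/"+n,cv2.cvtColor(im,cv2.COLOR_RGB2BGR))
E
python3 - <<'E'
from h import *
for n in("top","scene"):
    c=cam(n); save(c["im"],n+"0.png"); print(n,c["K"][0,0],-c["R"].T@c["t"],c["R"][2])
    for nm,lo,hi in(("red",(0,120,60),(8,255,255)),("red2",(172,120,60),(180,255,255)),("blue",(95,120,40),(130,255,255))):
        for k in blobs(c["im"],lo,hi)[:4]: print(nm,cv2.contourArea(k),[np.round(v,1) for v in cv2.minAreaRect(k)])
s=robot.state();print(s["position"],np.round(s["ee_rot"],3),s["opening"],s["clock"])
E
```

```text
top 517.214172042782 [0.44146622 0.28737617 1.18606412] [ 0.11548876 -0.02351268 -0.99303046]
red 386.5 [array([308. , 318.5]), array([23., 48.]), np.float64(90.0)]
red 256.5 [array([95., 38.]), array([40., 20.]), np.float64(90.0)]
red 137.5 [array([156. ,   9.6]), array([17.7, 11.6]), np.float64(66.8)]
red 130.5 [array([259.4, 309.2]), array([12.5, 14.3]), np.float64(26.6)]
red2 115346.0 [array([298., 180.]), array([360., 490.]), np.float64(90.0)]
red2 3155.5 [array([491. , 332.5]), array([ 55., 104.]), np.float64(90.0)]
red2 1399.5 [array([545.,  37.]), array([74., 28.]), np.float64(90.0)]
red2 1119.5 [array([416., 335.]), array([50., 34.]), np.float64(90.0)]
blue 2150.5 [array([108.2, 227.1]), array([101.9,  39.3]), np.float64(5.6)]
blue 432.0 [array([333.1, 213.4]), array([30.2, 16.1]), np.float64(9.5)]
blue 85.0 [array([111.9,  11.1]), array([15.5, 34.4]), np.float64(77.3)]
scene 529.0986191743169 [ 0.33864518 -0.22976207  1.0699381 ] [ 0.20178881  0.45588494 -0.86686227]
red 374.5 [array([220.7, 299.3]), array([46.6, 80.2]), np.float64(70.5)]
red 156.0 [array([245. , 192.2]), array([ 9.2, 24.1]), np.float64(33.7)]
red 155.5 [array([188.1, 257.8]), array([19.7, 12.6]), np.float64(70.0)]
red 120.5 [array([361.1,  58.2]), array([14.8, 34. ]), np.float64(63.4)]
red2 96221.0 [array([354.7, 257.4]), array([403.2, 428.3]), np.float64(73.9)]
red2 154.5 [array([429.9,  35.8]), array([18.3, 11.6]), np.float64(63.4)]
red2 152.5 [array([555., 294.]), array([28.,  8.]), np.float64(90.0)]
blue 1227.5 [array([216.1, 124.9]), array([48.7, 32.3]), np.float64(76.0)]
blue 370.5 [array([406.6,  51.7]), array([35. , 42.5]), np.float64(83.9)]
blue 171.0 [array([308.3, 281.7]), array([30.2, 16.2]), np.float64(70.8)]
[0.17655773 0.59876663 0.23015603] [[-0.959  0.283 -0.001]
 [ 0.283  0.959 -0.002]
 [ 0.    -0.002 -1.   ]] 0.9979609971866451 0.1
```

View pics/top0.png

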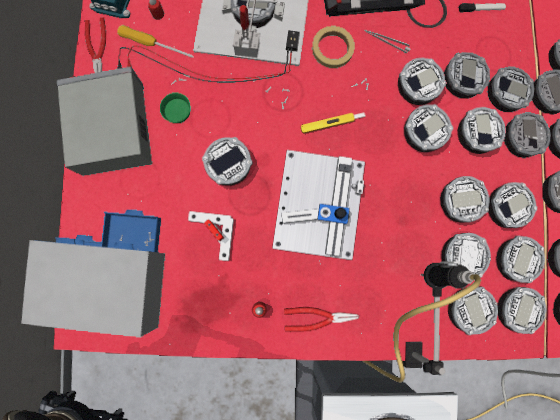

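View pics/scene0.png

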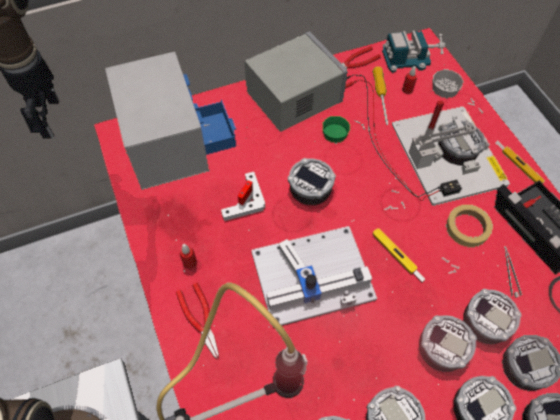

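The top view shows the fixture plate at about (320,205), with its fence on the right and the knob at (341,213). The square is at (215,235) with its red grip at (214,231). The stud is at (228,160), the cutter at (333,122), the pliers at (320,319) and the bottle at (260,310). In the scene view the fixture is at (313,273) and the grip at (245,192).

Run:
```python
from h import *
t=cam("top");s=cam("scene")
np.savez("cal.npz",**{n+k:c[k] for n,c in(("t",t),("s",s)) for k in("K","d","R","t")})
def plate(c,roi):
    u0,v0,u1,v1=roi; hsv=cv2.cvtColor(c["im"],cv2.COLOR_RGB2HSV)
    m=np.zeros(hsv.shape[:2],np.uint8); m[v0:v1,u0:u1]=(255-cv2.inRange(hsv,(165,110,40),(180,255,255))-cv2.inRange(hsv,(0,150,40),(8,255,255)))[v0:v1,u0:u1]
    ks,_=cv2.findContours(m,cv2.RETR_EXTERNAL,cv2.CHAIN_APPROX_NONE); k=max(ks,key=cv2.contourArea)
    return k,cv2.approxPolyDP(cv2.convexHull(k),4,True).reshape(-1,2)
for n,c,roi in(("top",t,(265,140,380,270)),("scene",s,(240,225,385,330))):
    k,a=plate(c,roi); W=onz(c,a,.01); print(n,a.tolist(),np.round(W,4)[:,:2].tolist())
    q=onz(c,k.reshape(-1,2),.01)[:,:2].astype(np.float32); r=cv2.minAreaRect(q); print(r)
for n,c,roi in(("top",t,(180,200,245,270)),("scene",s,(215,165,275,225))):
    k,a=plate(c,roi); W=onz(c,a,.018); print("sq",n,cv2.contourArea(k),a.tolist(),np.round(W,4)[:,:2].tolist())
A=cv2.resize(t["im"][140:270,180:380],None,fx=4,fy=4,interpolation=cv2.INTER_CUBIC)
B=cv2.resize(s["im"][165:330,215:385],None,fx=3.6,fy=3.6,interpolation=cv2.INTER_CUBIC)
save(A,"topc.png");save(B,"scc.png")
```

```text
top [[287, 150], [364, 162], [351, 259], [272, 247]] [[0.7096, 0.2552], [0.6877, 0.0746], [0.4616, 0.1023], [0.484, 0.2831]]
((0.5872781872749329, 0.17624340951442719), (0.1890796422958374, 0.2360984832048416), 83.37071228027344)
scene [[376, 298], [275, 329], [240, 295], [252, 249], [348, 226]] [[0.6896, 0.0757], [0.4642, 0.0942], [0.423, 0.1921], [0.4856, 0.2852], [0.7108, 0.2575]]
((0.5652010440826416, 0.18072915077209473), (0.19818153977394104, 0.2853149175643921), 86.08525848388672)
sq top 793.5 [[189, 211], [233, 219], [228, 260], [219, 259], [188, 220]] [[0.5594, 0.4742], [0.5443, 0.3734], [0.4514, 0.3812], [0.453, 0.4015], [0.5388, 0.4755]]
sq scene 761.0 [[254, 172], [263, 209], [224, 219], [221, 209], [245, 174]] [[0.5623, 0.4741], [0.5446, 0.3687], [0.4521, 0.3773], [0.4545, 0.4052], [0.5401, 0.4767]]
```

View pics/topc.png

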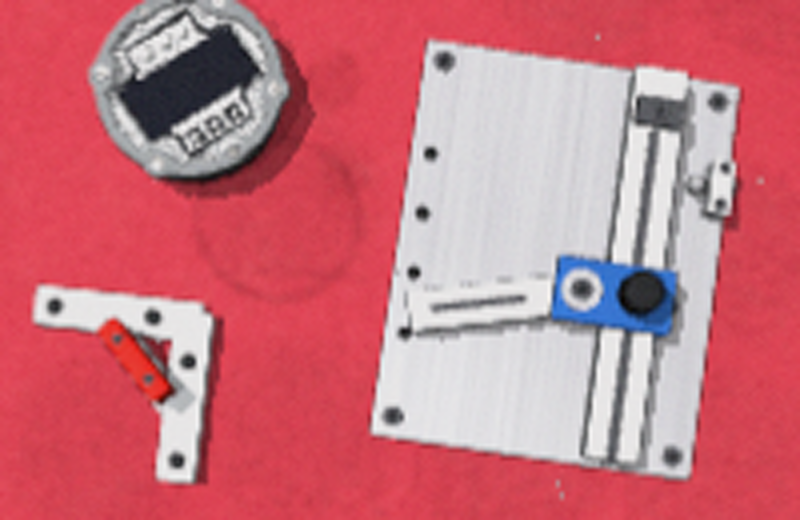

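View pics/scc.png

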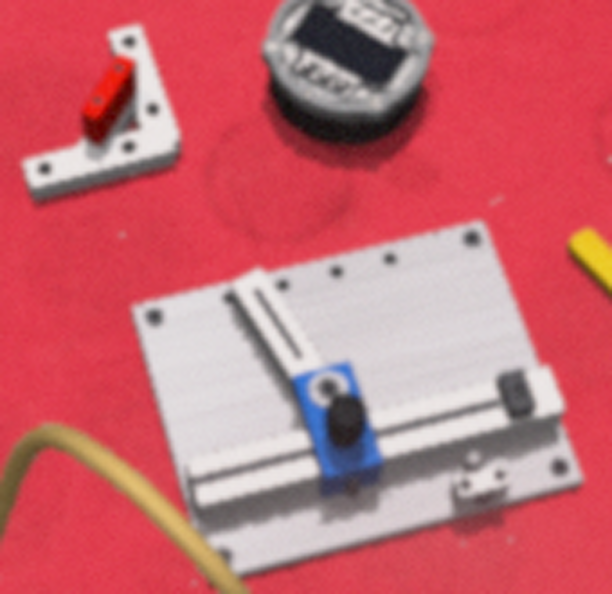

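The crops agree. The plate corners are clear and the arm leans into the corner. The knob is at about (340.5,213) in the top view, and the square lies almost parallel to the fixture with its corner towards it. Next I fit the poses.

```bash
cat >> h.py <<'E'
def rigid(L,W):
    L=np.array(L,float);W=np.array(W,float);a=L-L.mean(0);b=W-W.mean(0)
    th=np.arctan2((a[:,0]*b[:,1]-a[:,1]*b[:,0]).sum(),(a*b).sum()); R=np.array([[np.cos(th),-np.sin(th)],[np.sin(th),np.cos(th)]])
    o=W.mean(0)-R@L.mean(0); return o,th,R,np.linalg.norm(L@R.T+o-W,axis=1)
def tri(c1,u1,c2,u2):
    o1,d1=ray(c1,u1);o2,d2=ray(c2,u2);A=np.c_[d1[0],-d2[0]];x=np.linalg.lstsq(A,o2-o1,rcond=None)[0]
    p,q=o1+d1[0]*x[0],o2+d2[0]*x[1];return (p+q)/2,np.linalg.norm(p-q)
E
python3 - <<'E'
from h import *
t=cam("top");s=cam("scene")
o,th,R,e=rigid([(-70,122),(115,122),(115,-110),(-70,-110),(115,122),(-70,-110),(-70,122)],1000*np.array([(.7096,.2552),(.6877,.0746),(.4616,.1023),(.484,.2831),(.6896,.0757),(.4856,.2852),(.7108,.2575)]))
print("fix",o,np.degrees(th),e.round(1))
g=lambda p:(R.T@(np.array(p)[:2]*1000-o)).round(1)
uk=[]
for n,c,(u,v) in(("top",t,(340,213)),("scene",s,(311,280))):
    w=14; sub=c["im"][v-w:v+w,u-w:u+w]; m=cv2.inRange(cv2.cvtColor(sub,cv2.COLOR_RGB2HSV),(0,0,0),(180,255,70))
    k=max(cv2.findContours(m,0,1)[0],key=cv2.contourArea); x,y,ww,hh=cv2.boundingRect(k)
    (cx,cy),r=cv2.minEnclosingCircle(k); print(n,"knob",cx+u-w,cy+v-w,r,(x+u-w,y+v-w,ww,hh)); 
    uk.append((cx+u-w,cy+v-w)); P=onz(c,uk[-1],.085)[0]; print(P,g(P))
p=tri(t,uk[0],s,uk[1]);print("tri",p,g(p[0]))
# square: line fits of outer edges
gs=[]
for n,c,roi in(("top",t,(180,200,245,270)),("scene",s,(215,165,275,225))):
    u0,v0,u1,v1=roi; r=c["im"][v0:v1,u0:u1]; hsv=cv2.cvtColor(r,cv2.COLOR_RGB2HSV)
    m=cv2.inRange(hsv,(0,190,120),(8,255,255))
    k=max(cv2.findContours(m,0,1)[0],key=cv2.contourArea).reshape(-1,2)+[u0,v0]; rr=cv2.minAreaRect(k.astype(np.float32)); print(n,"grip",rr); gs.append(rr[0])
    q=onz(c,k,.054)[:,:2].astype(np.float32)*1000; rr=cv2.minAreaRect(q); print("  z54:",rr, g(np.array(rr[0])/1000))
p=tri(t,gs[0],s,gs[1]);print("grip tri",p)
for nm,a,b in(("top",[(189,211),(233,219),(228,260)],t),("scene",[(254,172),(263,209),(224,219)],s)):
    W=onz(b,a,.018)[:,:2]*1000; print(nm,[g(w/1000) for w in W]); d=W[1]-W[0];print(np.degrees(np.arctan2(d[1],d[0])),np.degrees(np.arctan2(*(W[1]-W[2])[::-1]))-90)
for nm,c in(("top",t),("scene",s)): print(nm,"base px",px(c,[(0,0,0),(0,0,.3),(.1766,.5988,.23)]))
print("lamp head",tri(t,(437,272),s,(290,360)),"hose apex",tri(t,(397,345),s,(225,287)),"pole",tri(t,(413,350),s,(182,413)))
E
```

```text
fix [582.85485757 202.47768724] -96.98959368364632 [3.4 2.5 2.  2.9 2.2 3.4 1.7]
top knob 340.0 213.0 5.385264873504639 (335, 208, 11, 11)
[0.55834064 0.13945583 0.085     ] [ 65.5 -16.7]
scene knob 310.0 281.65384578704834 6.653946876525879 (306, 275, 10, 14)
[0.55732495 0.13606009 0.085     ] [ 69.  -17.3]
tri (array([0.55895069, 0.13856874, 0.07819247]), np.float64(0.0002296383253222953)) [ 66.3 -15.9]
top grip ((213.4634246826172, 229.82928466796875), (22.176673889160156, 5.622255325317383), 51.34019470214844)
  z54: ((515.98828125, 412.6968994140625), (48.94738006591797, 12.3110933303833), 40.8442497253418) [-200.5  -92. ]
scene grip ((244.53843688964844, 189.69232177734375), (5.547001838684082, 18.859806060791016), 33.6900634765625)
  z54: ((517.2421264648438, 412.1222839355469), (48.87862014770508, 13.519930839538574), 40.29821014404297) [-200.1  -90.6]
grip tri (array([0.51663307, 0.41261187, 0.05329767]), np.float64(0.0012816250663952036))
top [array([-266.9,  -56.4]), array([-164.9,  -59.1]), array([-161.4, -152.2])]
-98.49444350456082 -94.79736676498933
scene [array([-267.1,  -53.5]), array([-160.3,  -58.1]), array([-157.6, -151. ])]
-99.5036036801316 -95.3118417469973
top base px [[388.8554419  459.09278408]
 [425.94449547 517.64265568]
 [ 97.49330289 402.20722368]]
scene base px [[ 63.06604032 465.27274631]
 [-14.13601504 444.78716238]
 [ 53.15916589 124.54423537]]
lamp head (array([ 0.43911278, -0.0286401 ,  0.22796617]), np.float64(0.004578231616148913)) hose apex (array([0.35030948, 0.07563692, 0.37470707]), np.float64(0.05927619790948597)) pole (array([ 0.25857599, -0.01719649,  0.10640422]), np.float64(0.0261314027549552))
```

Run:
```python
from h import *
t=cam("top");s=cam("scene")
m=cv2.inRange(cv2.cvtColor(t["im"],cv2.COLOR_RGB2HSV),(12,60,60),(30,255,255)); m[:260]=0; m[:,:370]=0
D=cv2.distanceTransform(255-m,cv2.DIST_L2,5); print(m.sum()//255)
for uv in [(168,395),(177,370),(185,350),(195,325),(205,305),(215,292),(225,287),(235,288),(245,293),(260,306),(275,322),(285,336)]:
    o,d=ray(s,uv); r=[]
    for z in np.arange(0,.6,.005):
        X=o+d[0]*((z-o[2])/d[0,2]); u=px(t,X)[0]; i=np.round(u).astype(int)
        if 0<=i[0]<560 and 0<=i[1]<420 and D[i[1],i[0]]<1.5: r.append(X.round(3).tolist())
    print(uv,r[:1],r[len(r)//2:len(r)//2+1],r[-1:])
```

```text
1351
(168, 395) [[0.22, 0.051, 0.0]] [[0.224, 0.041, 0.04]] [[0.237, 0.011, 0.155]]
(177, 370) [[0.266, 0.036, 0.185]] [[0.267, 0.033, 0.195]] [[0.268, 0.03, 0.205]]
(185, 350) [[0.291, 0.051, 0.225]] [[0.291, 0.047, 0.235]] [[0.292, 0.046, 0.24]]
(195, 325) [[0.32, 0.066, 0.275]] [[0.32, 0.062, 0.285]] [[0.32, 0.06, 0.29]]
(205, 305) [[0.344, 0.075, 0.315]] [[0.344, 0.071, 0.325]] [[0.344, 0.069, 0.33]]
(215, 292) [[0.364, 0.075, 0.35]] [[0.363, 0.071, 0.36]] [[0.363, 0.066, 0.37]]
(225, 287) [[0.378, 0.064, 0.38]] [[0.377, 0.058, 0.395]] [[0.377, 0.053, 0.405]]
(235, 288) [[0.389, 0.047, 0.405]] [[0.388, 0.041, 0.42]] [[0.387, 0.034, 0.435]]
(245, 293) [[0.397, 0.029, 0.42]] [[0.396, 0.023, 0.435]] [[0.395, 0.017, 0.45]]
(260, 306) [[0.409, 0.003, 0.425]] [[0.407, -0.001, 0.435]] [[0.406, -0.004, 0.445]]
(275, 322) [[0.42, -0.021, 0.415]] [[0.418, -0.026, 0.43]] [[0.402, -0.067, 0.56]]
(285, 336) [[0.429, -0.033, 0.38]] [[0.426, -0.039, 0.4]] [[0.408, -0.079, 0.54]]
```

Emit:
servo_tool --pt "0.6 0 0 -4 0 0 -0.085" --pt "0.6 0 0 -4 0 0 -0.085" --pt "0.6 -12 -24 -4 0 0 0" --pt "0.6 -12 -24 -4 0 0 0" --pt "0.6 -12 -24 -4 0 0 0" --pt "0.6 -12 -24 -4 0 0 0" --pt "0.6 -12 -24 -4 0 0 0" --pt "0.6 -12 -24 -4 0 0 0" --pt "0.6 -12 -24 0 0 0 0" --pt "0.6 -12 -24 0 0 0 0"

```text
clock: 1.23
position: [0.2502, 0.3966, 0.2638]
ee_rot: [[-0.993, 0.116, 0.001], [0.116, 0.993, 0.001], [-0.001, 0.001, -1.0]]
ft_force: [-0.1, -0.2, -0.7]
opening: 0.601
gripper_force: 0.0
```

```bash
cat > st.py <<'E'
from h import *
s=robot.state(); print(s["clock"],s["position"].round(4) if hasattr(s["position"],"round") else s["position"],"toolyaw",np.degrees(np.arctan2(s["ee_rot"][1][1],s["ee_rot"][0][1])).round(2),"q",np.round(s["q"],3),"F",np.round(s["ft_force"],1),"T",np.round(s["ft_torque"],2),"op",round(s["opening"],3),"g",s["gripper_force"])
E
python3 st.py; python3 -c "from plant import robot;print([a for a in dir(robot) if a[0]!='_'])"
```

```text
1.2333 [0.2502 0.3966 0.2638] toolyaw 83.33 q [ 0.915 -0.032  1.953 -0.     1.219 -0.539] F [-0.1 -0.2 -0.7] T [ 0.   -0.05 -0.01] op 0.601 g 0.0
['PlanningError', 'close_job', 'grasp_offset', 'state']
```

Emit:
servo_tool --pt "0.6 -25 3 0 0 0 0" --pt "0.6 -25 3 0 0 0 0" --pt "0.6 -25 3 0 0 0 0" --pt "0.6 -25 3 0 0 0 0" --pt "0.6 -25 3 0 0 0 0" --pt "0.6 -25 3 0 0 0 0" --pt "0.6 -25 3 0 0 0 0" --pt "0.6 -25 3 0 0 0 0" --pt "0.6 -10 1 0 0 0 0" --pt "0.6 0 0 0 0 0 0" --pt "0.6 0 0 0 0 0 0"

```text
clock: 2.15
position: [0.4607, 0.3977, 0.2629]
ee_rot: [[-0.993, 0.117, -0.002], [0.117, 0.993, -0.0], [0.002, -0.001, -1.0]]
ft_force: [0.3, -0.1, -0.2]
opening: 0.601
gripper_force: 0.0
```

```bash
python3 st.py
python3 - <<'E'
from h import *
c=cam("wrist"); save(c["im"],"w1.png"); print(-c["R"].T@c["t"],c["K"][0,0]); np.savez("w1.npz",**c)
print(px(c,[(.5163,.4125,.054),(.5163,.4125,0)]))
E
```

```text
2.15 [0.4607 0.3977 0.2629] toolyaw 83.26 q [ 6.400e-01  2.510e-01  1.641e+00  1.000e-03  1.251e+00 -8.130e-01] F [ 0.3 -0.1 -0.2] T [0.04 0.01 0.01] op 0.601 g 0.0
[0.38250106 0.40639121 0.40621964] 301.44007200050777
[[301.80344367 224.38220658]
 [299.71814786 210.98051203]]
```

View pics/w1.png

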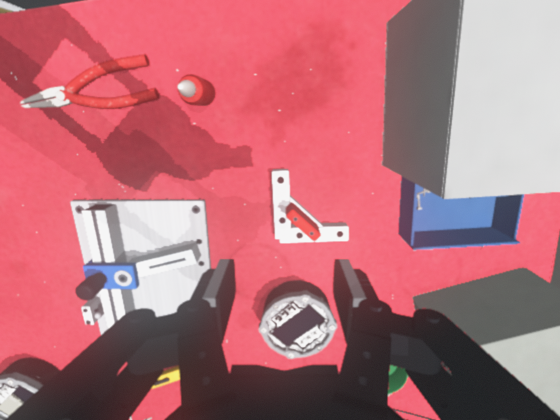

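The wrist view shows the grip at (303,222), against a prediction of (302,224), so the square's position holds. The knob is at (90,287). The forearm should clear the hose by about 5 to 10 cm, so I move above the knob.

Emit:
servo_tool --pt "0.6 -12.8 -24.6 6 0 0 0" --pt "0.6 -12.8 -24.6 6 0 0 0" --pt "0.6 -12.8 -24.6 6 0 0 0" --pt "0.6 -12.8 -24.6 6 0 0 0" --pt "0.6 -12.8 -24.6 6 0 0 0" --pt "0.6 -12.8 -24.6 6 0 0 0" --pt "0.6 -12.8 -24.6 6 0 0 0" --pt "0.6 -12.8 -24.6 6 0 0 0" --pt "0.6 -12.8 -24.6 6 0 0 0" --pt "0.6 -12.8 -24.6 6 0 0 0" --pt "0.6 0 0 0 0 0 0" --pt "0.6 0 0 0 0 0 0"

```text
clock: 3.2
position: [0.5585, 0.1384, 0.203]
ee_rot: [[-0.993, 0.118, -0.002], [0.118, 0.993, 0.0], [0.002, 0.0, -1.0]]
ft_force: [0.7, -0.2, -0.2]
opening: 0.601
gripper_force: 0.0
```

```bash
python3 st.py
python3 - <<'E'
from h import *
c=cam("wrist"); save(c["im"],"w2.png"); np.savez("w2.npz",**c)
u=px(c,[(.559,.1386,.089)])[0]; print("pred",u)
m=cv2.inRange(cv2.cvtColor(c["im"],cv2.COLOR_RGB2HSV),(0,0,0),(180,255,75))
for k in cv2.findContours(m,0,1)[0]:
    if cv2.contourArea(k)>80: print(cv2.contourArea(k),cv2.boundingRect(k))
E
```

```text
3.2 [0.5585 0.1384 0.203 ] toolyaw 83.21 q [ 1.670e-01  2.430e-01  1.777e+00  1.000e-03  1.123e+00 -1.286e+00] F [ 0.7 -0.2 -0.2] T [ 0.01  0.07 -0.05] op 0.601 g 0.0
pred [285.18683119 206.08190594]
324.5 (17, 361, 33, 16)
39548.0 (0, 260, 560, 160)
1574.5 (484, 239, 73, 56)
1677.5 (455, 214, 84, 77)
388.0 (19, 211, 49, 26)
1710.5 (0, 95, 56, 92)
```

View pics/w2.png

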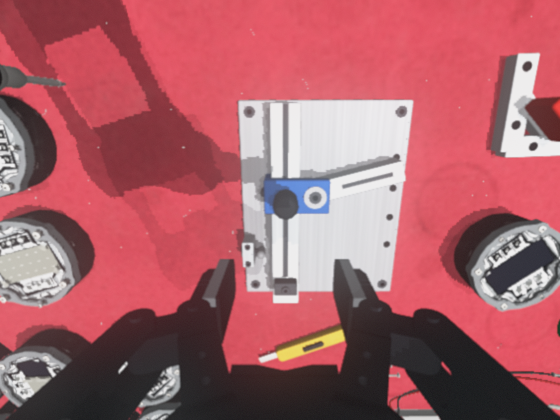

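The knob top is at (285,204), against a prediction of (285,206), so I descend and grip it.

Emit:
servo_tool --pt "0.6 0 0 25 0 0 0" --pt "0.6 0 0 25 0 0 0" --pt "0.6 0 0 25 0 0 0" --pt "0.6 0 0 25 0 0 0" --pt "0.6 0 0 25 0 0 0" --pt "0.6 0 0 16 0 0 0" --pt "0.6 0 0 0 0 0 0" --pt "0.1 0 0 0 0 0 0" --pt "0.1 0 0 0 0 0 0" --pt "0.1 0 0 0 0 0 0" --pt "0.1 0 0 0 0 0 0" --pt "0.1 0 0 0 0 0 0" --pt "0.1 0 0 0 0 0 0" --grip_force 60

```text
clock: 4.33
position: [0.5613, 0.1393, 0.0643]
ee_rot: [[-0.993, 0.117, 0.003], [0.117, 0.993, 0.001], [-0.003, 0.002, -1.0]]
ft_force: [-1.0, 0.8, 6.1]
opening: 0.253
gripper_force: 59.6
```

```bash
python3 st.py
```

```text
4.3333 [0.5613 0.1393 0.0643] toolyaw 83.29 q [ 1.680e-01  4.290e-01  1.853e+00  1.000e-03  8.570e-01 -1.287e+00] F [-1.   0.8  6.1] T [0.13 0.22 0.  ] op 0.253 g 59.560437763575464
```

Emit:
servo_tool --pt "0.1 -10 0 0 0 0 0" --pt "0.1 -10 0 0 0 0 0" --pt "0.1 -10 0 0 0 0 0" --pt "0.1 -10 0 0 0 0 0" --pt "0.1 -10 0 0 0 0 0" --pt "0.1 -10 0 0 0 0 0" --pt "0.1 -6 0 0 0 0 0" --pt "0.1 -4 0 0 0 0 0" --pt "0.1 -4 0 0 0 0 0" --pt "0.1 -4 0 0 0 0 0" --pt "0.1 -4 0 0 0 0 0" --pt "0.1 -2 0 0 0 0 0" --pt "0.1 -2 0 0 0 0 0" --pt "0.1 0 0 0 0 0 0"

```text
clock: 5.5
position: [0.6407, 0.13, 0.0641]
ee_rot: [[-0.993, 0.117, -0.012], [0.117, 0.993, 0.001], [0.012, 0.0, -1.0]]
ft_force: [-13.7, 3.4, 18.5]
opening: 0.252
gripper_force: 61.0
```

```bash
python3 st.py
python3 - <<'E'
from h import *
t=cam("top"); R=np.array
for k in blobs(t["im"],(95,120,40),(130,255,255))[:3]: print(cv2.minAreaRect(k))
E
```

```text
5.5 [0.6407 0.13   0.0641] toolyaw 83.27 q [ 0.132  0.556  1.652  0.004  0.946 -1.323] F [-13.7   3.4  18.5] T [0.5  2.15 0.03] op 0.252 g 61.02892324794084
((108.23546600341797, 227.11587524414062), (101.82554626464844, 39.32717514038086), 5.640549182891846)
((111.95543670654297, 11.445547103881836), (16.141977310180664, 34.39216995239258), 77.27564239501953)
((334.58526611328125, 182.33770751953125), (26.520174026489258, 9.676827430725098), 21.370620727539062)
```

Emit:
servo_tool --pt "0.1 -3 0 0 0 0 0" --pt "0.1 -3 0 0 0 0 0" --pt "0.1 -3 0 0 0 0 0" --pt "0.1 0 0 0 0 0 0" --pt "0.1 0 0 0 0 0 0"

```text
clock: 5.97
position: [0.6408, 0.1299, 0.064]
ee_rot: [[-0.993, 0.118, -0.032], [0.118, 0.993, 0.002], [0.032, -0.002, -0.999]]
ft_force: [-31.9, 5.3, 32.9]
opening: 0.255
gripper_force: 62.5
```

Pushing harder gave no more motion, so the carriage is against the end stop. I take the load off, open, wait and rise.

Emit:
servo_tool --pt "0.1 6 0 0 0 0 0" --pt "0.1 6 0 0 0 0 0" --pt "0.1 2 0 0 0 0 0" --pt "0.1 0 0 0 0 0 0" --pt "0.6 0 0 0 0 0 0" --pt "0.6 0 0 0 0 0 0" --pt "0.6 0 0 0 0 0 0" --pt "0.6 0 0 0 0 0 0" --pt "0.6 0 0 0 0 0 0" --pt "0.6 0 0 -15 0 0 0" --pt "0.6 0 0 -25 0 0 0" --pt "0.6 0 0 -25 0 0 0" --pt "0.6 0 0 -30 0 0 0" --pt "0.6 0 0 -30 0 0 0" --pt "0.6 0 0 -15 0 0 0" --pt "0.6 0 0 0 0 0 0" --pt "0.6 0 0 0 0 0 0"

```text
clock: 7.38
position: [0.6411, 0.1293, 0.2043]
ee_rot: [[-0.993, 0.117, 0.003], [0.117, 0.993, 0.0], [-0.003, 0.001, -1.0]]
ft_force: [-0.9, -0.1, -1.1]
opening: 0.598
gripper_force: 0.0
```

```bash
python3 st.py
python3 - <<'E'
from h import *
c=cam("wrist"); save(c["im"],"w3.png"); np.savez("w3.npz",**c)
# fixture corners & knob predicted with the top fit
th=np.radians(-96.9);R=np.array([[np.cos(th),-np.sin(th)],[np.sin(th),np.cos(th)]]);o=np.array([.583,.2023])
for L in[(-70,122,10),(115,122,10),(115,-110,10),(-70,-110,10),(65,65,89),(50,-106,40),(50,47,40)]:
    print(L,px(c,np.r_[o+R@np.array(L[:2])/1000,L[2]/1000])[0].round(1))
E
```

```text
7.3833 [0.6411 0.1293 0.2043] toolyaw 83.31 q [ 0.133  0.385  1.587 -0.     1.166 -1.321] F [-0.9 -0.1 -1.1] T [ 0.    0.01 -0.  ] op 0.598 g 0.0
(-70, 122, 10) [396.9 229.8]
(115, 122, 10) [243.2 229.2]
(115, -110, 10) [234.   5.]
(-70, -110, 10) [426.    6.1]
(65, 65, 89) [285.3 203. ]
(50, -106, 40) [303.4  -0.9]
(50, 47, 40) [299.8 172.6]
```

View pics/w3.png

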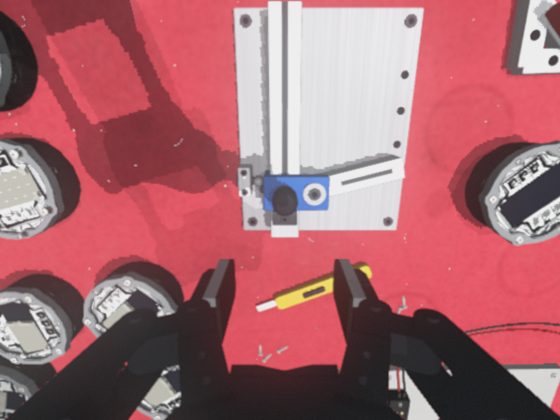

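The carriage is flush against the end stop (blue edge at row 211) and the plate corners match their predictions. Next I turn to the grip's diagonal and move above the square.

Emit:
servo_tool --pt "0.6 0 0 0 0 0 -0.1" --pt "0.6 0 0 0 0 0 -0.1" --pt "0.6 0 0 0 0 0 -0.1" --pt "0.6 0 0 0 0 0 -0.1" --pt "0.6 0 0 0 0 0 -0.1" --pt "0.6 0 0 0 0 0 -0.1" --pt "0.6 0 0 0 0 0 -0.1" --pt "0.6 0 0 0 0 0 -0.1"

```text
clock: 8.1
position: [0.6383, 0.129, 0.1991]
ee_rot: [[-0.772, -0.635, -0.006], [-0.635, 0.772, -0.001], [0.005, 0.003, -1.0]]
ft_force: [-0.4, -0.2, 0.2]
opening: 0.602
gripper_force: 0.0
```

Emit:
servo_tool --pt "0.6 -6.8 24.9 0 0 0 0" --pt "0.6 -6.8 24.9 0 0 0 0" --pt "0.6 -6.8 24.9 0 0 0 0" --pt "0.6 -6.8 24.9 0 0 0 0" --pt "0.6 -6.8 24.9 0 0 0 0" --pt "0.6 -6.8 24.9 0 0 0 0" --pt "0.6 -6.8 24.9 0 0 0 0" --pt "0.6 -6.8 24.9 0 0 0 0" --pt "0.6 -6.8 24.9 0 0 0 0" --pt "0.6 -6.8 24.9 0 0 0 0" --pt "0.6 -6.8 24.9 0 0 0 0" --pt "0.6 -6.8 24.9 0 0 0 0" --pt "0.6 0 0 0 0 0 0" --pt "0.6 0 0 0 0 0 0"

```text
clock: 9.27
position: [0.5128, 0.4127, 0.1994]
ee_rot: [[-0.774, -0.633, -0.004], [-0.633, 0.774, -0.003], [0.005, -0.0, -1.0]]
ft_force: [-0.7, 0.7, 0.1]
opening: 0.6
gripper_force: 0.0
```

```bash
python3 st.py
python3 - <<'E'
from h import *
c=cam("wrist"); save(c["im"],"w4.png"); np.savez("w4.npz",**c)
hsv=cv2.cvtColor(c["im"],cv2.COLOR_RGB2HSV)
u=px(c,[(.5163,.4125,.054)])[0]; print("pred grip",u)
m=cv2.inRange(hsv,(0,0,150),(180,60,255)); m[300:]=0
for k in sorted(cv2.findContours(m,0,cv2.CHAIN_APPROX_NONE)[0],key=cv2.contourArea)[::-1][:3]:
    h=cv2.convexHull(k); a=cv2.approxPolyDP(h,4,True).reshape(-1,2)
    W=onz(c,a,.018)[:,:2]*1000; print(cv2.contourArea(k),a.tolist(),W.round(1).tolist(),[ (np.degrees(np.arctan2(*(W[(i+1)%len(W)]-W[i])[::-1])).round(1),np.linalg.norm(W[(i+1)%len(W)]-W[i]).round(0)) for i in range(len(W))])
m=cv2.inRange(hsv,(0,170,100),(6,255,255)); m[300:]=0
for k in sorted(cv2.findContours(m,0,cv2.CHAIN_APPROX_NONE)[0],key=cv2.contourArea)[::-1][:2]:
    q=onz(c,k.reshape(-1,2),.054)[:,:2].astype(np.float32)*1000; print(cv2.contourArea(k),cv2.boundingRect(k),cv2.minAreaRect(q))
E
```

```text
9.2667 [0.5128 0.4127 0.1994] toolyaw 129.3 q [ 0.612  0.403  1.573 -0.     1.171 -1.645] F [-0.7  0.7  0.1] T [ 0.04  0.02 -0.  ] op 0.6 g 0.0
pred grip [283.05525475 200.40858401]
21978.5 [[121, 0], [202, 88], [77, 232], [1, 172], [0, 160], [23, 107], [101, 0]] [[470.1, 180.4], [485.2, 282.0], [705.5, 257.8], [694.6, 160.0], [682.8, 153.8], [616.1, 150.0], [481.8, 165.9]] [(np.float64(81.5), np.float64(103.0)), (np.float64(-6.3), np.float64(222.0)), (np.float64(-96.4), np.float64(98.0)), (np.float64(-152.2), np.float64(13.0)), (np.float64(-176.7), np.float64(67.0)), (np.float64(173.2), np.float64(135.0)), (np.float64(129.1), np.float64(19.0))]
3909.0 [[559, 220], [559, 299], [468, 297]] [[341.5, 678.7], [404.1, 768.4], [474.8, 677.0]] [(np.float64(55.1), np.float64(109.0)), (np.float64(-52.3), np.float64(116.0)), (np.float64(179.3), np.float64(133.0))]
2938.5 [[298, 127], [313, 141], [312, 241], [301, 251], [243, 202], [239, 191]] [[453.1, 380.7], [453.9, 402.1], [541.0, 476.3], [558.9, 474.6], [554.2, 385.3], [546.8, 374.2]] [(np.float64(87.7), np.float64(21.0)), (np.float64(40.4), np.float64(114.0)), (np.float64(-5.2), np.float64(18.0)), (np.float64(-93.0), np.float64(89.0)), (np.float64(-123.6), np.float64(13.0)), (np.float64(176.0), np.float64(94.0))]
```

View pics/w4.png

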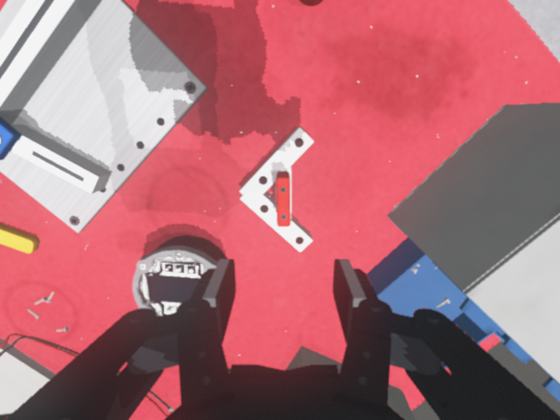

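The square's yaw comes out near -94.3°, with the grip at about (0.5165, 0.4126). I correct for that, descend and grip.

Emit:
servo_tool --pt "0.6 -2.9 -2.3 25 0 0 -0.024" --pt "0.6 0 0 25 0 0 0" --pt "0.6 0 0 25 0 0 0" --pt "0.6 0 0 25 0 0 0" --pt "0.6 0 0 25 0 0 0" --pt "0.6 0 0 25 0 0 0" --pt "0.6 0 0 15 0 0 0" --pt "0.6 0 0 8 0 0 0" --pt "0.6 0 0 0 0 0 0" --pt "0.3 0 0 0 0 0 0" --pt "0 0 0 0 0 0 0" --pt "0 0 0 0 0 0 0" --pt "0 0 0 0 0 0 0" --pt "0 0 0 0 0 0 0" --pt "0 0 0 0 0 0 0" --pt "0 0 0 0 0 0 0" --grip_force 80

```text
clock: 10.65
position: [0.5197, 0.4141, 0.0318]
ee_rot: [[-0.76, -0.65, 0.003], [-0.65, 0.76, 0.003], [-0.004, 0.0, -1.0]]
ft_force: [-1.6, 1.5, 6.5]
opening: 0.144
gripper_force: 79.9
```

```bash
python3 st.py
```

```text
10.65 [0.5197 0.4141 0.0318] toolyaw 130.52 q [ 6.070e-01  6.100e-01  1.642e+00  1.000e-03  8.850e-01 -1.672e+00] F [-1.6  1.5  6.5] T [ 0.21  0.33 -0.03] op 0.144 g 79.8837411403656
```

Emit:
servo_tool --pt "0 0 0 -10 0 0 0" --pt "0 0 0 -20 0 0 0" --pt "0 0 0 -20 0 0 0.02" --pt "0 0 0 -20 0 0 0.02" --pt "0 0 0 0 0 0 0"

```text
clock: 11.07
position: [0.5209, 0.4139, 0.1034]
ee_rot: [[-0.786, -0.619, 0.006], [-0.619, 0.786, 0.003], [-0.007, -0.001, -1.0]]
ft_force: [2.0, 1.6, -2.8]
opening: 0.148
gripper_force: 78.5
```

Emit:
servo_tool --pt "0 9.5 -17.8 0 0 0 0" --pt "0 9.5 -17.8 0 0 0 0" --pt "0 9.5 -17.8 0 0 0 0" --pt "0 9.5 -17.8 0 0 0 0" --pt "0 9.5 -17.8 0 0 0 0" --pt "0 9.5 -17.8 0 0 0 0" --pt "0 9.5 -17.8 0 0 0 0" --pt "0 9.5 -17.8 0 0 0 0" --pt "0 9.5 -17.8 0 0 0 0" --pt "0 9.5 -17.8 0 0 0 0" --pt "0 0 0 0 0 0 0" --pt "0 0 0 0 0 0 0"

```text
clock: 12.07
position: [0.5529, 0.2123, 0.0977]
ee_rot: [[-0.787, -0.617, -0.003], [-0.617, 0.787, -0.001], [0.003, 0.001, -1.0]]
ft_force: [1.6, -0.0, -4.4]
opening: 0.142
gripper_force: 78.7
```

```bash
python3 st.py
python3 - <<'E'
from h import *
c=cam("wrist");s=cam("scene");t=cam("top")
save(np.hstack([cv2.resize(c["im"][60:300,100:440],(400,282)),cv2.resize(s["im"][190:340,200:413],(400,282))]),"w5.png")
th=np.radians(-96.8);R=np.array([[np.cos(th),-np.sin(th)],[np.sin(th),np.cos(th)]])
p=np.array(robot.state()["position"]);print((R.T@(p[:2]-[.584,.202])*1000).round(1))
E
```

```text
12.0667 [0.5529 0.2123 0.0977] toolyaw 128.13 q [ 0.293  0.405  1.802 -0.     0.937 -1.943] F [ 1.6 -0.  -4.4] T [ 0.06 -0.    0.03] op 0.142 g 78.72656464576721
[ -8.6 -31.9]
```

View pics/w5.png

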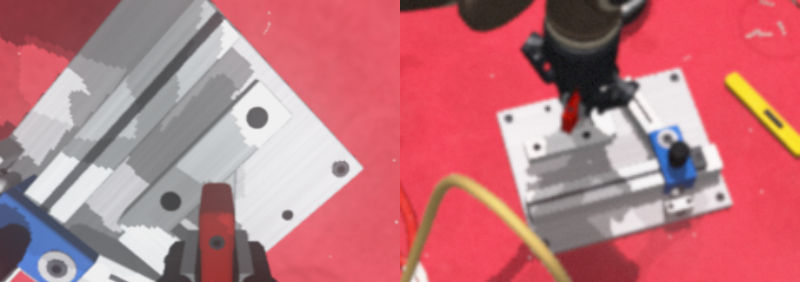

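The square is held level over the plate, its edges parallel to the fence, and the path is clear. I lower it, then move in +x to leave a small gap, then +y against the arm.

Emit:
servo_tool --pt "0 0 0 20 0 0 0" --pt "0 0 0 20 0 0 0" --pt "0 0 0 10 0 0 0" --pt "0 0 0 3 0 0 0" --pt "0 0 0 0 0 0 0" --pt "0 0 0 0 0 0 0"

```text
clock: 12.72
position: [0.5545, 0.2145, 0.0466]
ee_rot: [[-0.785, -0.619, 0.001], [-0.619, 0.785, 0.0], [-0.001, -0.0, -1.0]]
ft_force: [-0.2, -0.5, -4.0]
opening: 0.14
gripper_force: 78.6
```

Emit:
servo_tool --pt "0 5.7 -5.7 0 0 0 0" --pt "0 5.7 -5.7 0 0 0 0" --pt "0 -3.7 -3.7 0 0 0 0" --pt "0 -3.7 -3.7 0 0 0 0" --pt "0 -3.7 -3.7 0 0 0 0" --pt "0 -3.7 -3.7 0 0 0 0" --pt "0 -3.7 -3.7 0 0 0 0" --pt "0 -3.7 -3.7 0 0 0 0" --pt "0 -3.7 -3.7 0 0 0 0" --pt "0 -3.7 -3.7 0 0 0 0" --pt "0 0 0 0 0 0 0" --pt "0 0 0 0 0 0 0"

```text
clock: 13.72
position: [0.5945, 0.1929, 0.0463]
ee_rot: [[-0.786, -0.619, 0.001], [-0.619, 0.786, -0.0], [-0.001, -0.001, -1.0]]
ft_force: [1.1, -0.4, -4.6]
opening: 0.148
gripper_force: 78.8
```

```bash
cat >> st.py <<'E'
th=np.radians(-96.8);R=np.array([[np.cos(th),-np.sin(th)],[np.sin(th),np.cos(th)]])
print("fix xy",(R.T@(np.array(s["position"])[:2]-[.584,.202])*1000).round(1),"F fix",(R.T@np.array(s["ft_force"])[:2]).round(1),"tilt",np.round(np.array(s["ee_rot"])[:2,2],4))
E
python3 st.py
```

```text
13.7167 [0.5945 0.1929 0.0463] toolyaw 128.22 q [ 2.440e-01  5.300e-01  1.739e+00 -1.000e-03  8.710e-01 -1.993e+00] F [ 1.1 -0.4 -4.6] T [-0.01 -0.01  0.02] op 0.148 g 78.779776096344
fix xy [ 7.8 11.5] F fix [0.3 1.1] tilt [ 0.0011 -0.0001]
```

Emit:
servo_tool --pt "0 0 -1.4 0 0 0 0" --pt "0 0 -1.4 0 0 0 0" --pt "0 0 -1.4 0 0 0 0" --pt "0 0 -1.4 0 0 0 0" --pt "0 0 0 0 0 0 0" --pt "0 0 0 0 0 0 0"

```text
clock: 14.22
position: [0.5964, 0.1892, 0.0461]
ee_rot: [[-0.786, -0.618, -0.001], [-0.618, 0.786, 0.001], [0.001, 0.002, -1.0]]
ft_force: [-3.4, 3.0, -4.9]
opening: 0.148
gripper_force: 78.9
```

```bash
python3 st.py
```

```text
14.2167 [0.5964 0.1892 0.0461] toolyaw 128.21 q [ 2.370e-01  5.320e-01  1.736e+00  2.000e-03  8.750e-01 -2.002e+00] F [-3.4  3.  -4.9] T [0.76 0.52 0.09] op 0.148 g 78.87958288192749
fix xy [11.2 13.8] F fix [-2.6 -3.8] tilt [-0.0014  0.0009]
```

Emit:
servo_tool --pt "0 0 -1.4 0 0 0 0" --pt "0 0 -1.4 0 0 0 0" --pt "0 0 -1.4 0 0 0 0" --pt "0 0 0 0 0 0 0" --pt "0 0 0 0 0 0 0"

```text
clock: 14.63
position: [0.5974, 0.1889, 0.0461]
ee_rot: [[-0.787, -0.617, -0.005], [-0.617, 0.787, 0.005], [0.0, 0.007, -1.0]]
ft_force: [-6.7, 11.4, -2.3]
opening: 0.144
gripper_force: 79.2
```

```bash
python3 st.py
```

```text
14.6333 [0.5974 0.1889 0.0461] toolyaw 128.11 q [ 0.234  0.534  1.733  0.008  0.878 -2.008] F [-6.7 11.4 -2.3] T [ 2.08  1.17 -0.01] op 0.144 g 79.17139291763306
fix xy [11.4 14.8] F fix [-10.6  -8. ] tilt [-0.0045  0.0054]
```

Emit:
servo_tool --pt "0 -0.7 -0.7 0 0 0 0" --pt "0 -0.7 -0.7 0 0 0 0" --pt "0 -0.7 -0.7 0 0 0 0" --pt "0 0 0 0 0 0 0" --pt "0 0 0 0 0 0 0" --pt "0 0 0 0 0 0 0"

```text
clock: 15.13
position: [0.5985, 0.1888, 0.0459]
ee_rot: [[-0.787, -0.617, -0.009], [-0.617, 0.787, 0.005], [0.003, 0.009, -1.0]]
ft_force: [-9.8, 11.2, 0.6]
opening: 0.142
gripper_force: 79.8
```

```bash
python3 st.py
python3 - <<'E'
from h import *
c=cam("wrist");s=cam("scene");t=cam("top")
save(np.hstack([cv2.resize(c["im"][60:300,60:400],(400,282)),cv2.resize(s["im"][220:325,230:379],(400,282),interpolation=cv2.INTER_CUBIC)]),"w6.png")
E
```

```text
15.1333 [0.5985 0.1888 0.0459] toolyaw 128.1 q [ 0.233  0.538  1.727  0.009  0.884 -2.009] F [-9.8 11.2  0.6] T [ 2.22  1.67 -0.04] op 0.142 g 79.8061466217041
fix xy [11.4 15.9] F fix [-10. -11.] tilt [-0.0086  0.0053]
```

View pics/w6.png

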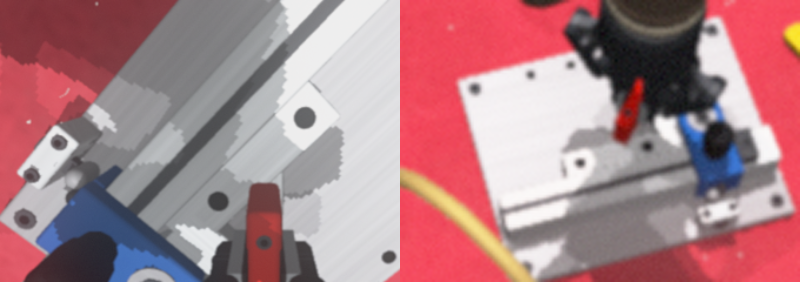

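The square is flush on the fence. In y it is still creeping, so I press a bit more.

Emit:
servo_tool --pt "0 -0.7 -0.7 0 0 0 0" --pt "0 -0.7 -0.7 0 0 0 0" --pt "0 -0.7 -0.7 0 0 0 0" --pt "0 0 0 0 0 0 0" --pt "0 0 0 0 0 0 0" --pt "0 0 0 0 0 0 0"

```text
clock: 15.78
position: [0.5987, 0.1888, 0.0459]
ee_rot: [[-0.787, -0.617, -0.015], [-0.617, 0.787, 0.005], [0.008, 0.013, -1.0]]
ft_force: [-16.6, 13.2, 5.2]
opening: 0.145
gripper_force: 80.5
```

```bash
python3 st.py
```

```text
15.7833 [0.5987 0.1888 0.0459] toolyaw 128.07 q [ 0.232  0.541  1.722  0.011  0.892 -2.011] F [-16.6  13.2   5.2] T [ 2.29  2.54 -0.08] op 0.145 g 80.4618787765503
fix xy [11.3 16.2] F fix [-11.2 -18.1] tilt [-0.0147  0.0054]
```

Emit:
servo_tool --pt "0 -0.7 -0.7 0 0 0 0" --pt "0 -0.7 -0.7 0 0 0 0" --pt "0 0 0 0 0 0 0" --pt "0 0 0 0 0 0 0" --pt "0 0 0 0 0 0 0"

```text
clock: 16.2
position: [0.5989, 0.1889, 0.0459]
ee_rot: [[-0.787, -0.616, -0.019], [-0.616, 0.787, 0.005], [0.011, 0.016, -1.0]]
ft_force: [-18.0, 13.5, 8.3]
opening: 0.145
gripper_force: 80.9
```

```bash
python3 st.py
```

```text
16.2 [0.5989 0.1889 0.0459] toolyaw 128.05 q [ 0.231  0.544  1.718  0.012  0.897 -2.011] F [-18.   13.5   8.3] T [ 2.34  3.26 -0.14] op 0.145 g 80.9108054637909
fix xy [11.2 16.4] F fix [-11.2 -19.4] tilt [-0.0187  0.0054]
```

Emit:
servo_tool --pt "0 0.7 0.7 0 0 0 0" --pt "0 0.7 0.7 0 0 0 0" --pt "0 0 0 0 0 0 0" --pt "0 0 0 0 0 0 0" --pt "0 0 0 0 0 0 0" --pt "0 0 0 0 0 0 0" --pt "0 0 0 0 0 0 0" --pt "0 0 0 0 0 0 0" --pt "0 0 0 0 0 0 0" --pt "0 0 0 0 0 0 0"

```text
clock: 17.03
position: [0.5988, 0.1889, 0.0458]
ee_rot: [[-0.787, -0.617, -0.015], [-0.617, 0.787, 0.005], [0.008, 0.013, -1.0]]
ft_force: [-13.1, 12.7, 4.5]
opening: 0.145
gripper_force: 80.2
```

```bash
python3 st.py
python3 - <<'E'
from h import *
c=cam("wrist");s=cam("scene")
save(np.hstack([cv2.resize(c["im"][140:300,120:347],(400,282),interpolation=cv2.INTER_CUBIC),cv2.resize(s["im"][220:325,250:399],(400,282),interpolation=cv2.INTER_CUBIC)]),"w7.png")
E
```

```text
17.0333 [0.5988 0.1889 0.0458] toolyaw 128.08 q [ 0.232  0.542  1.722  0.011  0.891 -2.011] F [-13.1  12.7   4.5] T [ 2.28  2.5  -0.06] op 0.145 g 80.20936489105225
fix xy [11.3 16.2] F fix [-11.  -14.5] tilt [-0.0145  0.0053]
```

View pics/w7.png

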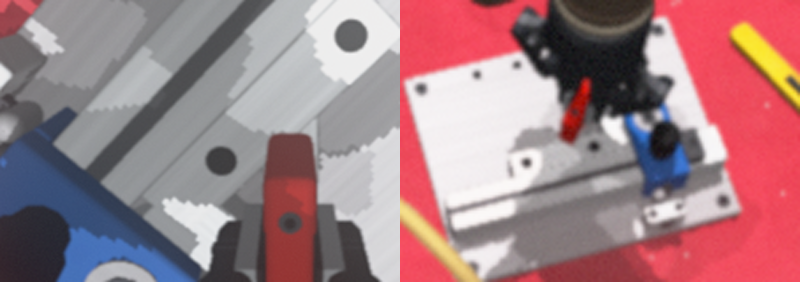

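The square's leg lies flush along the fence, running from about (200,160) to (350,35), and the carriage is still at the stop. The forces are steady at 11 N on the fence and 14.5 N on the arm, and the pose reads (11.3, 16.2) against a target of (12, 16). I hand the job in.

```bash
python3 -c "
from plant import robot
print(robot.close_job())"
```

```text
the job is handed in; nothing more can be done
None
```

I handed the job in with the carriage at its end stop and the square held against fence and arm at about 11 N and 14 N; the arm was hidden under the gripper, so I judged it flush from the square's position and the force, and the hand-in returned no verdict.

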